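# Rest-time lantern and chime

### The arm

A 7-joint arm with a two-finger parallel gripper is mounted at the origin on the work surface. World frame = base frame: x ahead of the robot, y to its left, z up, the work surface at z = 0. Lengths are in mm, angles in rad, forces in N, time in s.
With the tool pointing down it reaches from about 425 to 875 mm from the base axis. Payload 4.7 kg.
Tool frame: the origin (TCP) lies where the fingers leave the gripper's body, on its centre line; the fingertips stand 73 mm ahead of it and the grasp point (between the pads) lies 54 mm ahead of it; z points along the fingers, y is the line along which they close (so a half turn about z gives the same grasp; the last joint's range is limited). The gripper opens to 85 mm and grips with 20 to 120 N. Pads are 22 mm wide; open, the fingers measure 114 mm over their backs; the gripper's body (76 mm by 85 mm) begins 54 mm behind the grasp point. The pads swing forward as they close: fully open they stand 13 mm farther back than shut.
Start: joints at [1.146, 0.321, -0.07, 1.45, 0.023, 1.371, -0.057], TCP at [276.139, -588.442, 303.949] pointing down, gripper open.
Joint ranges: [-2.86, 2.86], [-0.3, 2.09], [-1.38, 1.24], [0.06, 2.45], [-1.56, 4.7], [0.09, 2.05], [-2.69, 2.69]. Speed limits (rad/s): [2.57, 2.57, 3.14, 3.14, 3.14, 3.14, 3.14].

### API

Orientations are given as a unit quaternion [w, x, y, z].
In Python, from rig import status, vision, manip, spotter gives the robot as it stands.
- The arm moves only by the tool carry_out, never from a script. Its argument "steps" is a list of rows, each a list of 7 numbers: the turn, a rotation vector about the tool's x, y, z as a fraction of full scale, then the shift along the tool's x, y, z as a fraction of full scale, then the closure, from -1 (fully open) to 1 (shut). A call has 1 to 5 rows; each row shifts and turns the commanded pose from where the row before left it, along the tool's axes as they then stand; what a row does not reach is not made up. Full scale, the value 1, is 1 m for a shift and 1.5 rad for a turn. A row lasts 1/8 s, in which the tool goes at most 62.5 mm and 10.7 degrees, less where a joint would pass 70% of its speed; a pose out of reach is approached as far as the arm can. A call with a number of a shift or a turn outside -1 to 1 is refused whole. A call with a gripper value outside its range is refused whole. The fingers move at their own pace and stop on an object; "squeeze" is the grip in N (left out, the last holds). Time passes only in rows, so rows that do not move let the fingers close. It gives the time, the measured TCP pose, the force, the opening and the grip force at its end, in the units of the state.
- status.get_obs(): the state, without advancing time (a new reading comes with each control period).
- vision.snapshot(name): name is "side" or "top" or "wrist"; returns the picture (400x640x3 uint8, blue, green, red); there is no depth.
- vision.get_calibration(name): a dict with "fx", "fy", "cx", "cy" (pixels), "T" (4x4, takes a point from camera to world coordinates). Camera axes: x right, y up, looking along -z (the intrinsics and any distortion apply to the point x, -y, -z); pixel columns grow to the right and rows downward; lengths in mm; the calibration is good to about 2 mm. A picture is of the moment at which its call begins: read the wrist's pose just before it. get_calibration takes no time and is no camera call; for the wrist camera it gives the pose at the moment of the call.
- manip.hand_in(): hands the job in; it is judged then, once.
Trained networks look in the newest picture that a camera, given by its name, has taken for a name from the list of things; names that differ only in an ending like _2 or _b are one class to them, and where a whole thing is asked for, a point or a joint stands for the part that bears it (a point fixed in the world has none). Each returns a list of dicts, best first, with "confidence" (0 to 1); they miss things now and then, are a little off and sometimes report something else, mostly with a low value. They report only what shows in the picture. A call takes as long as a camera call. They do not tell look-alikes from the thing itself.
- spotter.masks_of(camera, label): "region" (400x640 bool, what is visible of it) and "point" ([row, column] in pixels, amid what is visible of it).
The state is a dict: "time": time; "joint_pos": joint angles; "qd": joint speeds; "joint_efforts": joint torques, N m; "position": TCP position; "tool_rot": TCP orientation; "contact_force": force on the tool from outside, world axes, zero at the start; "ft_torque": the same for the moment, N m; "grip_width": finger opening in mm; "grasp_force": force on a finger pad.
Only numpy, scipy, OpenCV 4.12 (cv2) and the standard library are available. Lean on these libraries where they do the work, as an engineer would, in place of code of your own. Each camera call takes 0.05 s, during which the arm holds its last target. There are 200 camera calls.

### The job

Announce rest time in the nursery: hang the little lantern by its brass handle on the hook of the wooden stand and let go of it, then sound the chime by twisting its red knob clockwise all the way to the stop and letting go there, so that it springs back by itself. Keep the lantern upright, leave it hanging still on the hook, and leave the red rods, the brown stair block and the pink ball where they are.

Things in the scene. Friction and masses are not known exactly. Their poses are not given: they have to be found in the camera images.
- lantern: Toy lantern, loose, upright, 183 mm tall, about 0.3 kg. Origin at the centre of its underside, z up. Round body 72 mm across, 62 mm tall, blue roof. Above it a rigid brass handle of 10 mm round bar in the y-z plane: legs at y = -28 and +28 mm that rise and meet in an inverted V (bar centre 132 mm up); below the V the opening is free down to the roof at 62 mm. Same when turned half round.
- lantern_grip (a point): Where to pinch the lantern, 165 mm above its origin: in the flat light-wood grip on the handle's peak, 18 mm thick along x (close the fingers along x), 36 mm wide along y, from 135 to 183 mm above the lantern's origin. Axes as the lantern's.
- lantern_loop (a point): The underside of the peak of the lantern's handle, 125.6 mm straight above the lantern's origin: this point comes to rest on the hook's seat. Axes as the lantern's.
- hookstand: Fixed light-wood stand with a brass hook. Origin on the shelf top straight below the hook's seat, z up; the hook points along its -x (roughly to the robot). Foot plate 170 x 150 mm, 18 mm thick, centre 30 mm in +x. Post, 18 mm thick, 85 mm in +x, 198 mm tall. From it a 10 mm rod runs along -x, its top 191 mm high, dips to the seat (180 mm) at x = 0 and turns up to the tip.
- hook_seat (a point): Top of the rod in the dip of the hook, 180 mm above the shelf top; axes as the stand's. The tip is 20 mm from it in -x (25 mm to its end), its top 14 mm above the seat. A handle is brought in over the tip along +x and lowered into the dip, the handle's plane square to the rod (lantern's x along the stand's x).
- chime: Fixed chime. Origin on the shelf top straight below the knob's vertical axis, z up. Base 230 x 150 mm, 30 mm thick, centre 45 mm in +x from the origin. The red knob stands over the origin; a brass bell, 62 mm across, top at 123 mm height, stands on a turned stand 110 mm in +x.
- knob_grip (a point): On the knob's axis, 115 mm above the shelf top, at the height to grip. It turns with the knob: x lies along the knob's red bar, 60 mm long, 16 mm thick (along y), from 90 to 130 mm high. At rest x is turned +0.6 rad about z from the chime's x. Below the bar, 66 to 84 mm high, a striker arm reaches 89 mm out and turns with the knob; at rest its wooden ball leans on the bell.
- knob (a joint): Angle of the knob (rad): 0 at rest with the striker on the bell, growing as it is turned clockwise seen from above, stop at 1.2. A spring drives it back to 0 (0.05 N m at rest, 0.17 N m at the stop); released, it returns within about half a second. The bar turns freely between fingers opened to 80 mm.
- rack: Bystander: low oak rack with five graduated red rods, 160 x 300 mm, 32 mm tall, origin at the middle of the lower edge of its robot-side face; it reaches 160 mm in +x from there.
- stair: Bystander: brown wooden stair block with four steps, 120 x 100 mm, 80 mm tall, origin at the centre of its underside.
- ball_center (a point): Bystander: centre of the pink wooden ball, 60 mm across, lying in a low wooden ring 80 mm across.
Not all that is in view belongs to the job. Leave any green, purple or turquoise look-alike of the lantern alone.

How it is judged:
By the outcome, as a careful person would: the job done as asked, in the order asked, and still so for the second after the job is handed in, with the robot touching nothing.
It also fails if it takes over 61 s, if anything falls off the work surface, if the arm or the gripper's body presses on something with over 40 N, if the wrist force passes 120 N, or if a joint passes its speed limit or range.

## Working session

There is one attempt and no reset: what is moved stays moved. The work goes in short steps, Python scripts to look and compute and a tool call to move; the robot and the scene stay as the last step left them, time stands still between calls to the robot, and variables do not carry over. Pictures are saved under pics/ and viewed, at most 10 in all, crops included, and the job is handed in when it is done.

Besides the shell and the picture viewer there is one more tool, called after ">>>" as name([rows], argument=value, ...), one row to a line, values as JSON. carry_out: Moves the arm, as the interface text tells. Shift numbers are shares of 1 m and turn numbers shares of 1.5 rad, none past 1 either way. Its arguments: {"type":"object","properties":{"steps":{"type":"array","items":{"type":"array","items":{"type":"number"}}},"squeeze":{"type":"number"}},"required":["steps"]}

```bash
mkdir -p pics; ls
python3 - <<'E'
from rig import status, vision, spotter
import cv2, numpy as np
o=status.get_obs(); print({k:np.round(v,3).tolist() for k,v in o.items()})
ims=[]
for n in("side","top"):
    im=vision.snapshot(n); cv2.imwrite(f"pics/{n}0.png",im)
    c=vision.get_calibration(n); print(n,{k:np.round(v,3).tolist() for k,v in c.items()})
    for l in("lantern","hookstand","chime","knob","rack","stair","ball_center","lantern_grip","knob_grip"):
        r=spotter.masks_of(n,l); print(l,[(round(float(d["confidence"]),2),np.round(d["point"]).tolist(),int(d["region"].sum())) for d in r])
E
```

```text
pics
{'time': 0.0, 'joint_pos': [1.146, 0.322, -0.07, 1.452, 0.023, 1.371, -0.057], 'qd': [0.0, -0.001, -0.001, -0.001, -0.001, 0.0, 0.0], 'joint_efforts': [-0.001, -49.357, -0.382, -31.433, 0.013, 0.012, -0.0], 'position': [275.932, -588.09, 302.826], 'tool_rot': [-0.001, 0.976, 0.218, -0.0], 'contact_force': [-0.256, 0.857, 0.099], 'ft_torque': [0.019, 0.01, 0.048], 'grasp_force': 0.0, 'grip_width': 85.426}
side {'fx': 484.991, 'fy': 484.991, 'cx': 321.803, 'cy': 207.943, 'T': [[0.735, -0.399, 0.548, 1414.287], [0.678, 0.423, -0.6, -963.735], [0.008, 0.813, 0.582, 1053.888], [0.0, 0.0, 0.0, 1.0]]}
lantern [(0.92, [188.0, 318.0], 272), (0.9, [215.0, 312.0], 564), (0.86, [227.0, 339.0], 702), (0.71, [198.0, 285.0], 545)]
hookstand [(0.96, [273.0, 278.0], 2324)]
chime [(0.75, [198.0, 375.0], 1953), (0.25, [209.0, 313.0], 615)]
knob [(0.5, [179.0, 366.0], 231)]
rack [(0.96, [275.0, 402.0], 3684)]
stair [(0.56, [170.0, 403.0], 674)]
ball_center [(0.64, [295.0, 179.0], 359)]
lantern_grip [(0.85, [227.0, 339.0], 726), (0.81, [200.0, 287.0], 531), (0.67, [183.0, 318.0], 348), (0.61, [177.0, 367.0], 233), (0.58, [214.0, 310.0], 621)]
knob_grip [(0.8, [181.0, 365.0], 273)]
top {'fx': 493.985, 'fy': 493.985, 'cx': 315.972, 'cy': 203.934, 'T': [[0.018, 0.998, -0.055, 471.261], [-1.0, 0.019, 0.006, 0.502], [0.007, 0.055, 0.998, 1902.902], [0.0, 0.0, 0.0, 1.0]]}
lantern [(0.72, [233.0, 309.0], 290), (0.72, [191.0, 308.0], 290), (0.68, [254.0, 276.0], 286), (0.61, [266.0, 308.0], 292)]
hookstand [(0.79, [206.0, 376.0], 1769)]
chime [(0.71, [208.0, 241.0], 2386), (0.69, [231.0, 310.0], 292)]
knob [(0.5, [217.0, 239.0], 169)]
rack [(0.83, [131.0, 307.0], 3247)]
stair [(0.93, [221.0, 178.0], 925)]
ball_center [(0.55, [238.0, 447.0], 185)]
lantern_grip [(0.72, [196.0, 307.0], 281), (0.65, [253.0, 278.0], 269), (0.51, [234.0, 309.0], 277)]
knob_grip [(0.52, [203.0, 377.0], 1701), (0.49, [218.0, 240.0], 162)]
```

Run:
```python
import cv2
a=cv2.imread("pics/top0.png")[90:300,150:480];cv2.imwrite("pics/top0c.png",cv2.resize(a,(792,504),interpolation=2))
a=cv2.imread("pics/side0.png")[120:340,150:470];cv2.imwrite("pics/side0c.png",cv2.resize(a,(800,550),interpolation=2))
```

```text
(no output)
```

View pics/top0c.png

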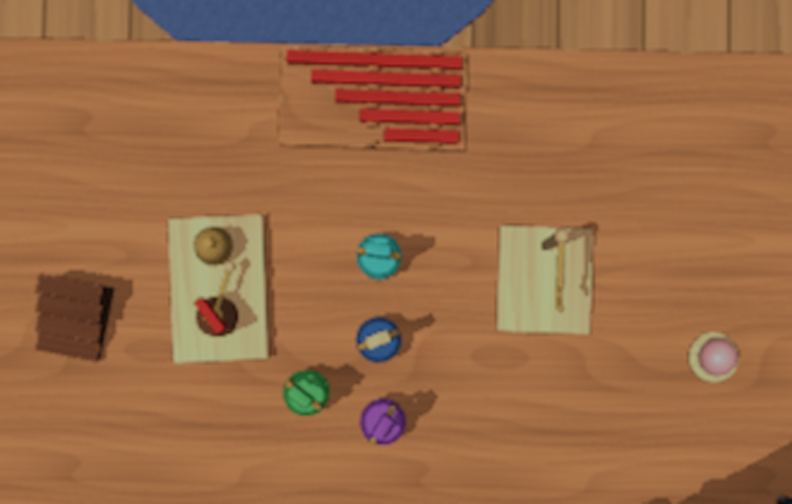

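View pics/side0c.png

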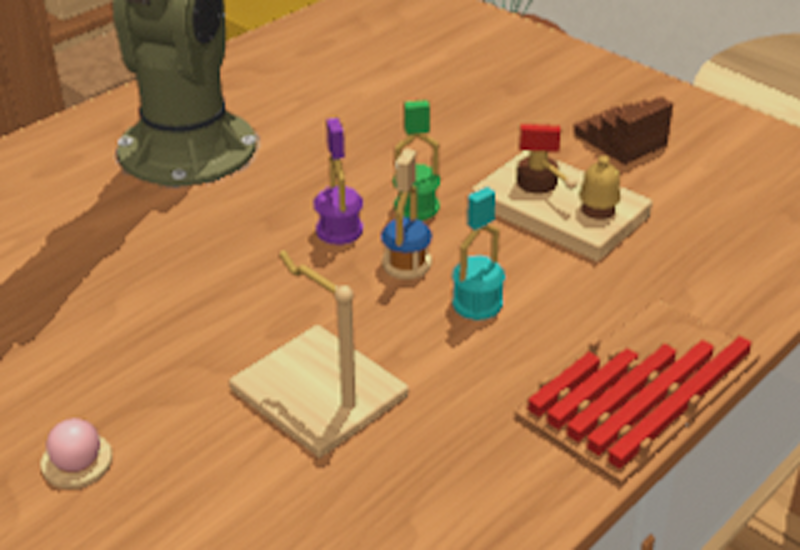

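The top picture shows four lanterns: turquoise (308,197), blue roof with a pale wood grip (308,231), green (277,253) and purple (309,265). In the side picture they are at turquoise (342,203), pale grip (312,188), green (317,167) and purple (284,175). The description (blue roof, light-wood grip, brass handle) matches only the one at top (308,231). The hook tip is at top (383,218) and side (263,222); the red knob bar is at top (238,222) and side (366,175).

```bash
cat > h.py <<'E'
import numpy as np, cv2
def ray(c,u,v):
    T=np.array(c["T"]); d=T[:3,:3]@np.array([(u-c["cx"])/c["fx"],-(v-c["cy"])/c["fy"],-1.]); return T[:3,3],d/np.linalg.norm(d)
def tri(obs):
    A=np.zeros((3,3));b=np.zeros(3);P=[]
    for c,u,v in obs:
        o,d=ray(c,u,v);M=np.eye(3)-np.outer(d,d);A+=M;b+=M@o;P.append((o,M))
    x=np.linalg.solve(A,b); return x,[float(np.linalg.norm(M@(x-o))) for o,M in P]
def plane(c,u,v,z):
    o,d=ray(c,u,v); return o+d*(z-o[2])/d[2]
def proj(c,p):
    T=np.array(c["T"]); q=T[:3,:3].T@(np.asarray(p)-T[:3,3]); return np.array([c["cx"]-c["fx"]*q[0]/q[2],c["cy"]+c["fy"]*q[1]/q[2]])
def blob(m,u0,v0,r):
    "centroid, long-axis angle (image), area of mask within radius r of (u0,v0)"
    v,u=np.nonzero(m);k=np.hypot(u-u0,v-v0)<r;u,v=u[k],v[k]
    if len(u)<4:return None
    w,V=np.linalg.eigh(np.cov(u,v));return u.mean(),v.mean(),V[:,1],len(u)
E
python3 - <<'E'
from rig import vision
from h import *
C={n:vision.get_calibration(n) for n in("side","top")}
I={n:cv2.imread(f"pics/{n}0.png") for n in C}
H={n:cv2.cvtColor(I[n],cv2.COLOR_BGR2HSV) for n in C}
red=lambda h:((h[...,0]<6)|(h[...,0]>174))&(h[...,1]>190)&(h[...,2]>80)
b={n:I[n].astype(int) for n in C}
pale=lambda n:(b[n].min(2)>85)&(H[n][...,1]<130)&(H[n][...,0]>12)
def go(name,f,t,s,rt,rs):
    B=[blob(f("top"),*t,rt),blob(f("side"),*s,rs)];print(name,B)
    x,e=tri([(C["top"],B[0][0],B[0][1]),(C["side"],B[1][0],B[1][1])]);print(x.round(1),np.round(e,1))
    p=[plane(C["top"],B[0][0]+k*B[0][2][0],B[0][1]+k*B[0][2][1],x[2]) for k in(-5,5)];d=p[1]-p[0];print("dir",np.arctan2(d[1],d[0]).round(3))
go("bar",lambda n:red(H[n]),(238,222),(366,175),12,14)
try: go("grip",pale,(308,231),(312,188),8,10)
except Exception as e:print(e)
for nm,t,s in(("tip",(383.3,218.3),(263.2,222)),("post",(383.8,188.8),(287.6,237.2)),("ltn grip eye",(307.5,231.5),(312,188)),("bell top",(238.5,192),(391,184)),("turq",(308.5,196),(342.5,203.5)),("purple",(309.5,264.5),(284,175)),("green",(277,253),(316.7,167))):
    x,e=tri([(C["top"],*t),(C["side"],*s)]);print(nm,x.round(1),np.round(e,1))
im=cv2.resize(I["top"][180:275,260:400],(800,543),interpolation=2);cv2.imwrite("pics/topz.png",im)
E
```

```text
bar [(np.float64(237.5820895522388), np.float64(221.47761194029852), array([0.59611382, 0.80289994]), 67), (np.float64(365.5416666666667), np.float64(174.82638888888889), array([-0.9999123 , -0.01324382]), 144)]
[501.2 273.1 111.6] [0.4 0.4]
dir -2.479
grip [(np.float64(306.7741935483871), np.float64(231.19354838709677), array([-0.93237812,  0.36148448]), 62), (np.float64(311.6530612244898), np.float64(183.79591836734693), array([-0.39408395,  0.91907445]), 49)]
[469.8  20.3 176.5] [1. 1.]
dir 1.959
tip [ 521.  -243.   188.8] [1.4 1.4]
post [ 624.1 -243.4  188.9] [1.7 1.7]
ltn grip eye [470.   19.1 160.4] [0.8 0.8]
bell top [610.7 274.  119. ] [4.2 4.2]
turq [598.5  20.7 157.8] [4.8 4.8]
purple [352.4   7.2 166.9] [2.9 2.9]
green [392.8 124.4 165. ] [0.7 0.7]
```

```bash
cat >> h.py <<'E'
from scipy.spatial.transform import Rotation as R
def Rq(q): return R.from_quat([q[1],q[2],q[3],q[0]])
def Rd(yaw): return R.from_matrix([[np.cos(yaw),np.sin(yaw),0],[np.sin(yaw),-np.cos(yaw),0],[0,0,-1]])
def plan(o,pos,yaw,g,n=None,quiet=False):
    "rows from o (position, tool_rot) to tool-down pose with tool x at yaw"
    p=np.array(o["position"]);r=Rq(o["tool_rot"]);t=Rd(yaw);rv=(r.inv()*t).as_rotvec();d=np.array(pos)-p
    n=n or int(max(np.ceil(np.linalg.norm(d)/58),np.ceil(np.linalg.norm(rv)/.175),1))
    for i in range(n):
        s=r.inv().apply(d/n)/1000; print([round(float(x),4) for x in [*(rv/n/1.5),*s]]+[g]); r=r*R.from_rotvec(rv/n)
    return n
E
python3 - <<'E'
from rig import status,vision
from h import *
o=status.get_obs();c=vision.get_calibration("wrist");T=np.array(c["T"])
r=Rq(o["tool_rot"]);print(np.round(r.inv().apply(T[:3,3]-o["position"]),1),np.round(r.inv().as_matrix()@T[:3,:3],3),c["fx"])
plan(o,[465,20,350],1.96,-1,15)
E
```

```text
[ 80.9  -0.1 -70.4] [[-0.     0.949  0.316]
 [ 1.     0.001 -0.001]
 [-0.001  0.316 -0.949]] 300.66075096556165
[0.0, 0.0, -0.0676, 0.0286, -0.0314, -0.0031, -1]
[0.0, 0.0, -0.0676, 0.0317, -0.0283, -0.0031, -1]
[0.0, 0.0, -0.0676, 0.0344, -0.025, -0.0031, -1]
[0.0, 0.0, -0.0676, 0.0367, -0.0214, -0.0031, -1]
[0.0, 0.0, -0.0676, 0.0387, -0.0175, -0.0031, -1]
[0.0, 0.0, -0.0676, 0.0403, -0.0135, -0.0031, -1]
[0.0, 0.0, -0.0676, 0.0414, -0.0094, -0.0031, -1]
[0.0, 0.0, -0.0676, 0.0422, -0.0051, -0.0031, -1]
[0.0, 0.0, -0.0676, 0.0425, -0.0008, -0.0031, -1]
[0.0, 0.0, -0.0676, 0.0423, 0.0035, -0.0031, -1]
[0.0, 0.0, -0.0676, 0.0418, 0.0077, -0.0031, -1]
[0.0, 0.0, -0.0676, 0.0408, 0.0119, -0.0031, -1]
[0.0, 0.0, -0.0676, 0.0393, 0.016, -0.0031, -1]
[0.0, 0.0, -0.0676, 0.0375, 0.0199, -0.0031, -1]
[0.0, 0.0, -0.0676, 0.0353, 0.0236, -0.0031, -1]
```

>>> carry_out([
  [0,0,-0.0676,0.0286,-0.0314,-0.003,-1],
  [0,0,-0.0676,0.0317,-0.0283,-0.003,-1],
  [0,0,-0.0676,0.0344,-0.025,-0.003,-1],
  [0,0,-0.0676,0.0367,-0.0214,-0.003,-1],
  [0,0,-0.0676,0.0387,-0.0175,-0.003,-1],
])

```text
time: 1.62
position: [339.4, -384.2, 319.2]
tool_rot: [0.0, 0.889, 0.457, -0.0]
contact_force: [-0.2, -0.5, 1.1]
grip_width: 85.4
grasp_force: 0.0
```

>>> carry_out([
  [0,0,-0.0676,0.0403,-0.0135,-0.003,-1],
  [0,0,-0.0676,0.0414,-0.0094,-0.003,-1],
  [0,0,-0.0676,0.0422,-0.0051,-0.003,-1],
  [0,0,-0.0676,0.0425,-0.0008,-0.003,-1],
  [0,0,-0.0676,0.0423,0.0035,-0.003,-1],
])

```text
time: 2.25
position: [402.5, -181.3, 334.3]
tool_rot: [0.0, 0.746, 0.665, -0.0]
contact_force: [1.2, -0.2, 0.9]
grip_width: 85.8
grasp_force: 0.0
```

>>> carry_out([
  [0,0,-0.0676,0.0418,0.0077,-0.003,-1],
  [0,0,-0.0676,0.0408,0.0119,-0.003,-1],
  [0,0,-0.0676,0.0393,0.016,-0.003,-1],
  [0,0,-0.0676,0.0375,0.0199,-0.003,-1],
  [0,0,-0.0676,0.0353,0.0236,-0.003,-1],
])

```text
time: 2.88
position: [465.4, 21.5, 349.3]
tool_rot: [0.001, 0.556, 0.831, -0.0]
contact_force: [0.3, 0.1, 1.0]
grip_width: 85.5
grasp_force: 0.0
```

Run:
```python
from rig import status,vision,spotter
from h import *
import pickle
o=status.get_obs();print(o["time"],np.round(o["position"],1),np.round(o["tool_rot"],3))
c=vision.get_calibration("wrist");im=vision.snapshot("wrist");cv2.imwrite("pics/w1.png",im);pickle.dump((c,o),open("w1.pkl","wb"))
for n,p in(("grip",(470,19.5,165)),("hook",(541,-243,180)),("knob",(501,273,115))):print(n,proj(c,p).round())
for l in("lantern","lantern_grip","hookstand"):
    print(l,[(round(float(d["confidence"]),2),np.round(d["point"]).tolist(),int(d["region"].sum())) for d in spotter.masks_of("wrist",l)])
```

```text
2.875 [465.4  21.5 349.3] [ 0.001  0.556  0.831 -0.   ]
grip [318. 198.]
hook [286. 429.]
knob [472. -80.]
lantern [(0.97, [175.0, 319.0], 3228), (0.91, [43.0, 280.0], 4488), (0.82, [141.0, 202.0], 4981), (0.57, [220.0, 422.0], 5026)]
lantern_grip [(0.98, [173.0, 323.0], 3175), (0.96, [44.0, 283.0], 4534), (0.7, [139.0, 204.0], 5026), (0.65, [221.0, 424.0], 4911)]
hookstand [(0.58, [324.0, 309.0], 7002)]
```

View pics/w1.png

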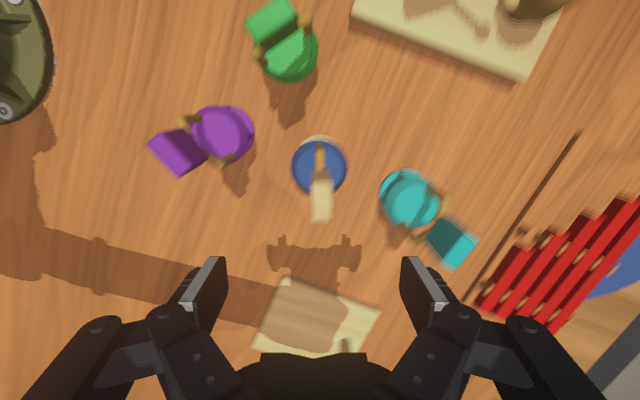

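The wrist picture shows the blue-roofed lantern with its pale grip at (321,200), midway between the fingers. Purple is at (200,140), green at (285,45) and turquoise at (425,220), so the choice holds. I'll fit the grip box in all three views.

Run:
```python
from rig import vision
from h import *
import pickle
from scipy.optimize import minimize
C={n:vision.get_calibration(n) for n in("side","top")};C["wrist"]=pickle.load(open("w1.pkl","rb"))[0]
F={"side":"pics/side0.png","top":"pics/top0.png","wrist":"pics/w1.png"};cen={"side":(312,186,13),"top":(307,231,10),"wrist":(321,200,27)}
M={}
for n in C:
    I=cv2.imread(F[n]);h=cv2.cvtColor(I,cv2.COLOR_BGR2HSV)
    m=(h[...,0]>14)&(h[...,0]<32)&(h[...,1]<(140))&(h[...,2]>100)
    k=np.zeros(m.shape,np.uint8);cv2.circle(k,cen[n][:2],cen[n][2],1,-1);m=(m&(k>0)).astype(np.uint8)
    nn,lab,st,_=cv2.connectedComponentsWithStats(m);m=(lab==1+st[1:,4].argmax());M[n]=m;v,u=np.nonzero(m);print(n,m.sum(),u.min(),u.max(),v.min(),v.max())
S=4
def hull(c,x):
    cs=np.array([[a,b,d] for a in(-9,9) for b in(-18,18) for d in(-24,24)]);cs=R.from_euler("z",x[3]).apply(cs)+x[:3]
    return cv2.convexHull(np.array([proj(c,p) for p in cs],np.float32))
def cost(x,names=("side","top","wrist")):
    s=0
    for n in names:
        k=np.zeros((400,640),np.uint8);cv2.fillPoly(k,[np.round(hull(C[n],x)*256).astype(np.int32)],255,cv2.LINE_AA,8)
        k=k/255.;s+=np.abs(k-M[n]).sum()/M[n].sum()
    return s
for names in(("side","top","wrist"),("top","wrist"),("side","wrist")):
    r=minimize(cost,[470,19.5,160,.39],args=(names,),method="Nelder-Mead",options=dict(initial_simplex=np.array([[470,19.5,160,.39],[478,19.5,160,.39],[470,27,160,.39],[470,19.5,170,.39],[465,16,158,.55]])))
    print(names,r.x.round(2),round(r.fun,3),[round(cost(r.x,(n,)),2) for n in names])
```

```text
side 126 307 322 179 196
top 58 299 312 228 235
wrist 1082 309 334 173 223
('side', 'top', 'wrist') [4.7128e+02 2.0820e+01 1.6069e+02 4.3000e-01] 1.032 [np.float64(0.42), np.float64(0.32), np.float64(0.3)]
('top', 'wrist') [4.7183e+02 2.2380e+01 1.6209e+02 3.8000e-01] 0.665 [np.float64(0.43), np.float64(0.24)]
('side', 'wrist') [4.7268e+02 1.9500e+01 1.6186e+02 3.9000e-01] 0.682 [np.float64(0.44), np.float64(0.24)]
```

>>> carry_out([
  [0,0,0,-0.0015,0.003,0.035,-1],
  [0,0,0,-0.0015,0.003,0.035,-1],
  [0,0,0,0,0,0.035,-1],
  [0,0,0,0,0,0.024,-1],
  [0,0,0,0,0,0,-1],
])

```text
time: 3.7
position: [470.4, 17.9, 218.2]
tool_rot: [-0.002, 0.558, 0.83, -0.001]
contact_force: [1.1, 0.1, 0.5]
grip_width: 85.6
grasp_force: 0.0
```

>>> carry_out([
  [0,0,0,0,0,0,1],
  [0,0,0,0,0,0,1],
  [0,0,0,0,0,0,1],
  [0,0,0,0,0,0,1],
  [0,0,0,0,0,0,1],
], squeeze=40)

```text
time: 4.32
position: [472.0, 19.5, 220.5]
tool_rot: [0.0, 0.557, 0.83, -0.0]
contact_force: [-1.9, -0.9, 4.7]
grip_width: 17.5
grasp_force: 40.2
```

Run:
```python
from rig import status
from h import *
o=status.get_obs();o["position"]=[472,19.5,315];o["tool_rot"]=[0,.557,.83,0];plan(o,[460,-243,315],1.571,1,7)
```

```text
[0.0, 0.0, 0.037, -0.0341, -0.0158, 0.0, 1]
[0.0, 0.0, 0.037, -0.0349, -0.0139, 0.0, 1]
[0.0, 0.0, 0.037, -0.0356, -0.0119, 0.0, 1]
[0.0, 0.0, 0.037, -0.0362, -0.0099, 0.0, 1]
[0.0, 0.0, 0.037, -0.0367, -0.0079, 0.0, 1]
[0.0, 0.0, 0.037, -0.0371, -0.0059, 0.0, 1]
[0.0, 0.0, 0.037, -0.0373, -0.0038, 0.0, 1]
```

>>> carry_out([
  [0,0,0,0,0,-0.01,1],
  [0,0,0,0,0,-0.025,1],
  [0,0,0,0,0,-0.03,1],
  [0,0,0,0,0,-0.03,1],
  [0,0,0,0,0,0,1],
])

```text
time: 4.95
position: [472.9, 19.8, 316.7]
tool_rot: [0.002, 0.557, 0.83, 0.001]
contact_force: [0.2, -0.2, -3.4]
grip_width: 17.6
grasp_force: 39.4
```

>>> carry_out([
  [0,0,0.037,-0.034,-0.016,0,1],
  [0,0,0.037,-0.035,-0.014,0,1],
  [0,0,0.037,-0.0355,-0.012,0,1],
  [0,0,0.037,-0.036,-0.01,0,1],
  [0,0,0.037,-0.0365,-0.008,0,1],
])

```text
time: 5.58
position: [462.3, -169.4, 313.9]
tool_rot: [-0.001, 0.668, 0.745, -0.0]
contact_force: [0.5, -0.2, -3.4]
grip_width: 17.1
grasp_force: 39.4
```

>>> carry_out([
  [0,0,0.037,-0.037,-0.006,0,1],
  [0,0,0.037,-0.0375,-0.004,0,1],
  [0,0,0,0,0,0,1],
  [0,0,0,0,0,0,1],
])

```text
time: 6.08
position: [459.2, -243.0, 314.7]
tool_rot: [-0.0, 0.707, 0.707, 0.0]
contact_force: [0.4, 0.8, -3.8]
grip_width: 17.9
grasp_force: 39.5
```

Run:
```python
from rig import status,vision
from h import *
import pickle
o=status.get_obs();print(o["time"],np.round(o["position"],1),np.round(o["tool_rot"],3))
P={}
for n in("wrist","side","top"):
    P[n]=vision.get_calibration(n);cv2.imwrite(f"pics/{n}2.png",vision.snapshot(n))
pickle.dump((P,o),open("w2.pkl","wb"))
a=cv2.imread("pics/wrist2.png");b=cv2.imread("pics/side2.png")
cv2.imwrite("pics/s2.png",cv2.resize(b[150:290,190:350],(686,600),interpolation=2))
for n in P:
  for p in((541,-243,180),(521,-243,194),(460,-243,216),(626,-243,186)):print(n,proj(P[n],p).round(1))
```

```text
6.075 [ 459.2 -243.   314.7] [-0.     0.707  0.707  0.   ]
wrist [425.4 215.3]
wrist [403.6 222.7]
wrist [315.1 236.7]
wrist [547.6 218.3]
side [267.4 227.2]
side [262.6 220.6]
side [248.4 206.2]
side [287.6 238.2]
top [382.7 212.4]
top [383.2 218. ]
top [383.9 235.7]
top [383.2 188. ]
```

View pics/wrist2.png

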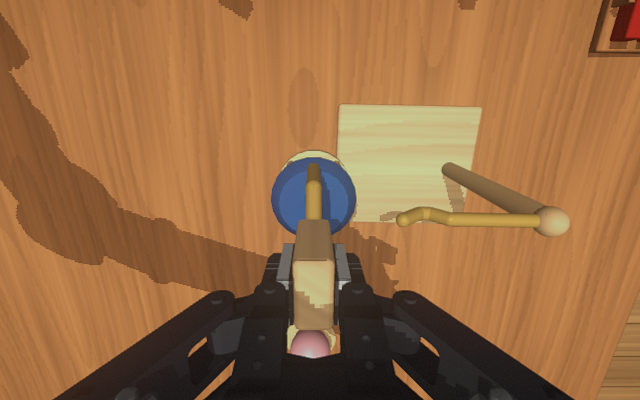

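View pics/s2.png

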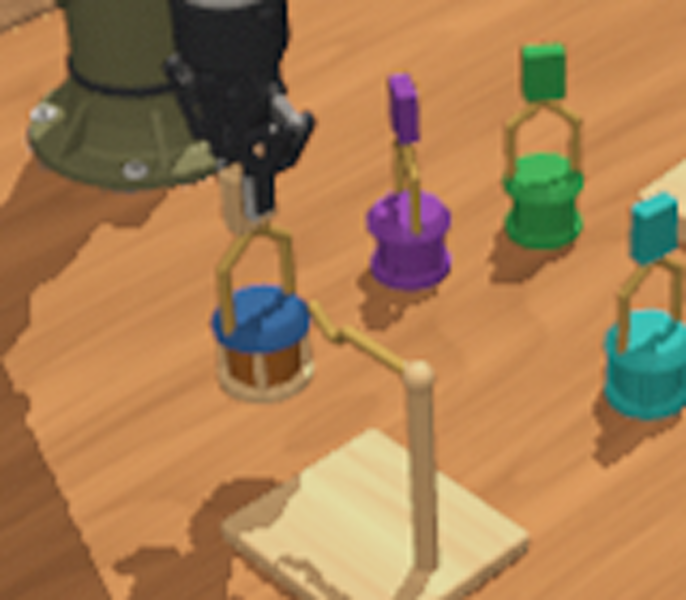

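The wrist picture shows the lantern hanging upright in the fingers, roof at (313,197). The hook tip is at (400,220), the dip at (427,213) and the post ball at (552,221), with the rod nearly level. In the side crop the lantern is just in front of the hook tip, at crop (315,305).

Run:
```python
from h import *
import pickle
P,o=pickle.load(open("w2.pkl","rb"))
for nm,w,s,t in(("tip end",(400,220),(263.5,221.1),(383.3,218.3)),("dip",(427,213.5),(268.8,228.1),None),("ball",(552,221),(287.5,237.2),(383.8,188.8))):
    ob=[(P["wrist"],*w),(P["side"],*s)];print(nm,[ (a.round(1),np.round(e,1)) for a,e in [tri(ob)]+([tri(ob+[(P["top"],*t)])] if t else [])])
im=cv2.imread("pics/wrist2.png");h=cv2.cvtColor(im,cv2.COLOR_BGR2HSV)
brass=(h[...,0]>14)&(h[...,0]<30)&(h[...,1]>150)&(h[...,2]>60)
for u in range(396,540,9):
    v=np.nonzero(brass[190:245,u])[0]+190
    if len(v):print(u,v.min(),v.max(),plane(P["wrist"],u,(v.min()+v.max())/2,185 )[:2].round(1))
for p in((459,-225,277),(459,-261,277),(459,-225,229)):print(proj(P["wrist"],p).round(1))
g=im[200:345,314].astype(int);print([(200+i,g[i].sum()) for i in range(0,145,4)])
# roof centre (z roof top ~62+93)
b=(h[...,0]>100)&(h[...,0]<125)&(h[...,1]>100);B=blob(b,313,197,60);print(B);
v,u=np.nonzero(b[130:260,250:370]);print(u.min()+250,u.max()+250,v.min()+130,plane(P["wrist"],(u.min()+u.max())/2+250,197,155).round(1))
```

```text
tip end [(array([ 520.3, -241.1,  190.8]), array([1.5, 1.5])), (array([ 520.4, -242.1,  191. ]), array([1.1, 2.2, 1.6]))]
dip [(array([ 543.7, -241.8,  177.5]), array([1.1, 1.1]))]
ball [(array([ 626.2, -243.4,  190. ]), array([0., 0.])), (array([ 624.7, -243.5,  190.1]), array([1.1, 1.3, 2.2]))]
396 237 237 [ 519.4 -258.1]
405 213 226 [ 524.7 -244.3]
414 209 221 [ 530.8 -240.8]
423 208 231 [ 537.6 -244.3]
432 208 242 [ 544.6 -248.6]
441 211 235 [ 550.9 -247. ]
450 213 226 [ 557.  -244.3]
459 213 226 [ 563.5 -244.3]
468 196 226 [ 568.9 -237.8]
477 213 226 [ 576.4 -244.3]
486 213 226 [ 582.8 -244.3]
495 213 227 [ 589.4 -244.7]
504 213 226 [ 595.8 -244.3]
513 213 227 [ 602.3 -244.7]
522 214 227 [ 608.8 -245.1]
531 214 227 [ 615.3 -245.1]
[313.5 261.7]
[313.6 333.1]
[313.5 217.5]
[(200, np.int64(416)), (204, np.int64(416)), (208, np.int64(418)), (212, np.int64(418)), (216, np.int64(419)), (220, np.int64(296)), (224, np.int64(300)), (228, np.int64(299)), (232, np.int64(297)), (236, np.int64(301)), (240, np.int64(301)), (244, np.int64(297)), (248, np.int64(299)), (252, np.int64(300)), (256, np.int64(300)), (260, np.int64(281)), (264, np.int64(493)), (268, np.int64(513)), (272, np.int64(515)), (276, np.int64(520)), (280, np.int64(524)), (284, np.int64(518)), (288, np.int64(513)), (292, np.int64(519)), (296, np.int64(527)), (300, np.int64(524)), (304, np.int64(448)), (308, np.int64(368)), (312, np.int64(363)), (316, np.int64(377)), (320, np.int64(374)), (324, np.int64(369)), (328, np.int64(364)), (332, np.int64(289)), (336, np.int64(369)), (340, np.int64(429)), (344, np.int64(473))]
(np.float64(309.7853881278539), np.float64(193.55642530984997), array([-0.99823444, -0.05939702]), 3066)
271 353 158 [ 457.8 -237.1  155. ]
```

The held lantern sits centred under the TCP at y −243, and the hook seat is at about (542, −244, 180). So I advance 83 mm along +x, then lower about 40 mm.

>>> carry_out([
  [0,0,0,-0.001,0.015,0,1],
  [0,0,0,0,0.025,0,1],
  [0,0,0,0,0.025,0,1],
  [0,0,0,0,0.017,0,1],
  [0,0,0,0,0,0,1],
])

```text
time: 6.85
position: [542.8, -242.6, 314.5]
tool_rot: [-0.0, 0.706, 0.708, 0.001]
contact_force: [0.1, -0.2, -3.1]
grip_width: 17.8
grasp_force: 39.9
```

>>> carry_out([
  [0,0,0,0,0,0.012,1],
  [0,0,0,0,0,0.012,1],
  [0,0,0,0,0,0.01,1],
  [0,0,0,0,0,0,1],
  [0,0,0,0,0,0,1],
])

```text
time: 7.48
position: [541.0, -243.8, 281.2]
tool_rot: [0.0, 0.707, 0.707, 0.0]
contact_force: [-0.5, -0.2, -2.6]
grip_width: 17.6
grasp_force: 39.9
```

Run:
```python
from rig import status,vision
from h import *
o=status.get_obs();print(np.round(o["position"],1),np.round(o["contact_force"],1))
w=vision.snapshot("wrist")[100:350,200:500];b=vision.snapshot("side")[160:280,200:344]
cv2.imwrite("pics/s3.png",np.hstack([cv2.resize(w,(400,333)),cv2.resize(b,(400,333),interpolation=2)]))
```

```text
[ 541.  -243.8  281.2] [-0.5 -0.2 -2.6]
```

View pics/s3.png

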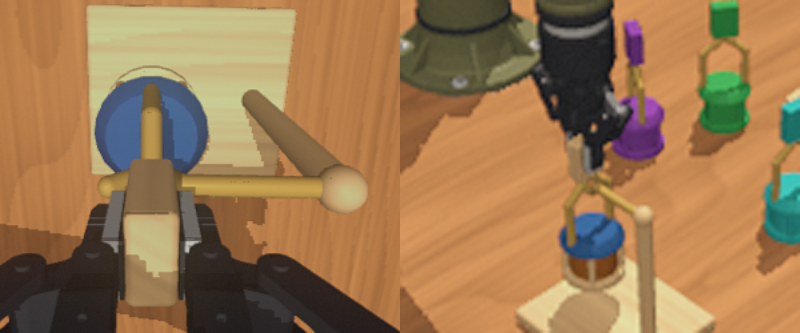

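The handle is over the rod: the tip shows at the left (105,187) and the rod runs through to the post ball at (343,188). I'll lower the last few millimetres.

>>> carry_out([
  [0,0,0,0,0,0.003,1],
  [0,0,0,0,0,0.002,1],
  [0,0,0,0,0,0,1],
])

```text
time: 7.95
position: [541.1, -243.6, 276.0]
tool_rot: [0.0, 0.707, 0.707, 0.0]
contact_force: [-0.2, 0.6, -2.4]
grip_width: 17.6
grasp_force: 40.1
```

>>> carry_out([
  [0,0,0,0,0,0.001,1],
  [0,0,0,0,0,0,1],
])

```text
time: 8.2
position: [541.2, -243.6, 275.8]
tool_rot: [0.0, 0.707, 0.707, 0.0]
contact_force: [-2.7, 2.4, 4.4]
grip_width: 17.7
grasp_force: 40.9
```

>>> carry_out([
  [0,0,0,0.001,-0.001,0,1],
  [0,0,0,0,0,0,1],
])

```text
time: 8.45
position: [540.8, -243.4, 275.8]
tool_rot: [0.002, 0.707, 0.707, 0.0]
contact_force: [1.4, -0.9, 4.2]
grip_width: 17.5
grasp_force: 40.9
```

>>> carry_out([
  [0,0,0,0,0,0,0.5],
  [0,0,0,0,0,0,0.3],
  [0,0,0,0,0,0,-0.2],
  [0,0,0,0,0,0,-0.2],
  [0,0,0,0,0,0,-0.2],
], squeeze=20)

```text
time: 9.07
position: [540.0, -242.7, 274.8]
tool_rot: [-0.0, 0.707, 0.707, -0.0]
contact_force: [0.0, 0.4, 0.6]
grip_width: 51.3
grasp_force: 0.0
```

>>> carry_out([
  [0,0,0,0,0,-0.03,-0.2],
  [0,0,0,0,0,-0.05,-0.2],
  [0,0,0,0,0,-0.04,-0.2],
  [0,0,0,0.03,0,0,-1],
  [0,0,0,0,0,0,-1],
])

```text
time: 9.7
position: [540.7, -209.8, 395.9]
tool_rot: [0.0, 0.705, 0.709, 0.001]
contact_force: [-0.5, 0.3, 0.1]
grip_width: 84.0
grasp_force: 0.0
```

Run:
```python
from rig import status,vision
from h import *
o=status.get_obs();print(o["time"],np.round(o["position"],1),np.round(o["contact_force"],1))
w=vision.snapshot("wrist")[50:400,150:570];b=vision.snapshot("side")[160:280,200:344]
cv2.imwrite("pics/s4.png",np.hstack([cv2.resize(w,(400,333)),cv2.resize(b,(400,333),interpolation=2)]))
o["position"]=list(o["position"]);
print(plan(o,[501,273,290],.63+np.pi,-1))
```

```text
9.7 [ 540.7 -209.8  395.9] [-0.5  0.3  0.1]
[0.0001, 0.0001, -0.1126, 0.0371, -0.0029, 0.0082, -1]
[0.0001, 0.0001, -0.1126, 0.0371, 0.0034, 0.0082, -1]
[0.0001, 0.0001, -0.1126, 0.036, 0.0096, 0.0082, -1]
[0.0001, 0.0001, -0.1126, 0.0339, 0.0155, 0.0082, -1]
[0.0001, 0.0001, -0.1126, 0.0308, 0.021, 0.0082, -1]
[0.0001, 0.0001, -0.1126, 0.0268, 0.0259, 0.0082, -1]
[0.0001, 0.0001, -0.1126, 0.0221, 0.03, 0.0082, -1]
[0.0001, 0.0001, -0.1126, 0.0167, 0.0333, 0.0082, -1]
[0.0001, 0.0001, -0.1126, 0.0109, 0.0356, 0.0082, -1]
[0.0001, 0.0001, -0.1126, 0.0047, 0.037, 0.0082, -1]
[0.0001, 0.0001, -0.1126, -0.0015, 0.0372, 0.0082, -1]
[0.0001, 0.0001, -0.1126, -0.0078, 0.0364, 0.0082, -1]
[0.0001, 0.0001, -0.1126, -0.0138, 0.0346, 0.0082, -1]
13
```

View pics/s4.png

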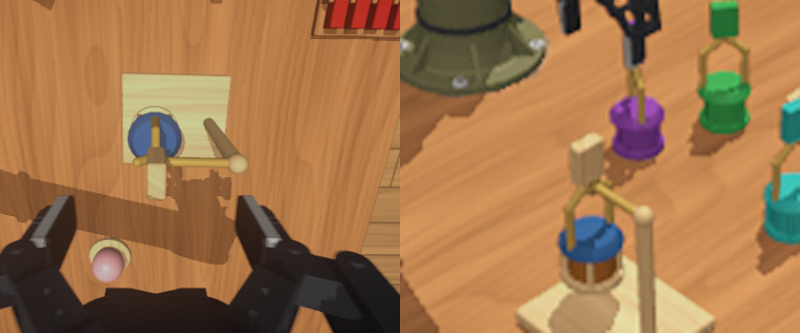

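The lantern hangs from the hook, upright, with the fingers clear: roof at (155,135) in the left half, pale grip at (587,160) in the side half. On to the chime.

>>> carry_out([
  [0,0,-0.1126,0.037,-0.003,0.008,-1],
  [0,0,-0.1126,0.037,0.0035,0.008,-1],
  [0,0,-0.1126,0.036,0.0095,0.008,-1],
  [0,0,-0.1126,0.034,0.0155,0.008,-1],
  [0,0,-0.1126,0.031,0.021,0.008,-1],
])

```text
time: 10.42
position: [525.0, -27.2, 354.1]
tool_rot: [-0.0, 0.353, 0.936, -0.0]
contact_force: [0.1, 0.2, -0.3]
grip_width: 85.4
grasp_force: 0.0
```

>>> carry_out([
  [0,0,-0.1126,0.027,0.026,0.008,-1],
  [0,0,-0.1126,0.022,0.03,0.008,-1],
  [0,0,-0.1126,0.0165,0.0335,0.008,-1],
  [0,0,-0.1126,0.011,0.0355,0.008,-1],
  [0,0,-0.1126,0.0045,0.037,0.008,-1],
])

```text
time: 11.05
position: [511.4, 158.7, 314.1]
tool_rot: [-0.0, -0.061, 0.998, -0.0]
contact_force: [0.7, 0.0, -0.2]
grip_width: 85.2
grasp_force: 0.0
```

>>> carry_out([
  [0,0,-0.1126,-0.0015,0.037,0.008,-1],
  [0,0,-0.1126,-0.008,0.0365,0.008,-1],
  [0,0,-0.1126,-0.014,0.0345,0.008,-1],
  [0,0,0,0,0,0,-1],
])

```text
time: 11.55
position: [501.8, 272.5, 289.7]
tool_rot: [-0.001, -0.31, 0.951, 0.001]
contact_force: [-0.2, -1.2, 0.4]
grip_width: 85.6
grasp_force: 0.0
```

Run:
```python
from rig import status,vision
from h import *
from scipy.optimize import minimize
o=status.get_obs();print(o["time"],np.round(o["position"],1),np.round(o["tool_rot"],3),np.round(o["joint_pos"],2))
C={};M={}
cen={"side":(366,175,16),"top":(238,222,14),"wrist":None}
for n in cen:
    C[n]=vision.get_calibration(n);I=vision.snapshot(n);cv2.imwrite(f"pics/{n}5.png",I);h=cv2.cvtColor(I,cv2.COLOR_BGR2HSV)
    m=((h[...,0]<6)|(h[...,0]>174))&(h[...,1]>170)&(h[...,2]>60)
    ce=cen[n] or (*[int(x) for x in proj(C[n],(501,273,112))],100)
    k=np.zeros(m.shape,np.uint8);cv2.circle(k,ce[:2],ce[2],1,-1);m=m&(k>0);M[n]=m
    if m.any():v,u=np.nonzero(m);print(n,ce,m.sum(),u.min(),u.max(),v.min(),v.max())
def cost(x,names):
    s=0
    cs=np.array([[a,b,d] for a in(-30,30) for b in(-8,8) for d in(-20,20)]);cs=R.from_euler("z",x[3]).apply(cs)+x[:3]
    for n in names:
        k=np.zeros((400,640),np.uint8);hu=cv2.convexHull(np.array([proj(C[n],p) for p in cs],np.float32));cv2.fillPoly(k,[np.round(hu*256).astype(np.int32)],255,cv2.LINE_AA,8)
        s+=np.abs(k/255.-M[n]).sum()/M[n].sum()
    return s
for names in(("wrist",),("side","wrist")):
    x0=np.array([501,273,110,.63]);r=minimize(cost,x0,args=(names,),method="Nelder-Mead",options=dict(initial_simplex=np.vstack([x0]+[x0+d for d in np.diag([8,8,8,.15])])))
    print(names,r.x.round(2),round(r.fun,3))
```

```text
11.55 [501.8 272.5 289.7] [-0.001 -0.31   0.951  0.001] [ 0.28  0.29 -0.97  1.64  0.24  1.34  1.47]
side (366, 175, 16) 150 358 373 170 179
top (238, 222, 14) 22 238 243 221 227
wrist (318, 198, 100) 580 309 326 181 237
('wrist',) [ 6.0964e+02  3.5829e+02 -1.7767e+02  4.0000e-01] 0.376
('side', 'wrist') [503.84 274.63 106.86   0.64] 2.307
```

View pics/wrist5.png

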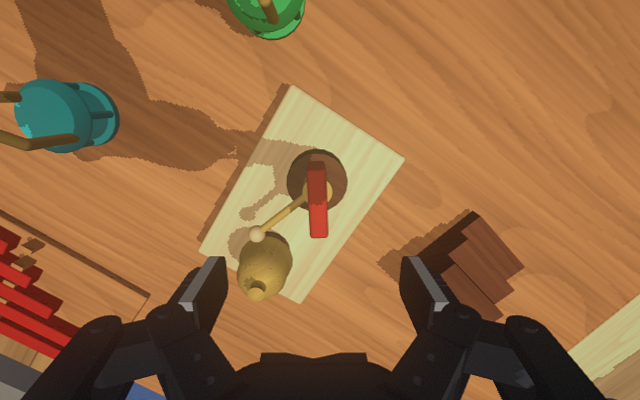

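The wrist picture shows the red bar upright between the fingers, its lit top face from about (317,197) to (319,237). The striker ball rests on the bell at (257,234). Next I measure the lit top face at z = 130.

Run:
```python
from rig import status,vision
from h import *
c=vision.get_calibration("wrist");o=status.get_obs();I=cv2.imread("pics/wrist5.png");h=cv2.cvtColor(I,cv2.COLOR_BGR2HSV)
m=((h[...,0]<6)|(h[...,0]>174))&(h[...,1]>150)&(h[...,2]>60)
k=np.zeros(m.shape,bool);k[150:250,295:345]=1
for v in range(160,242,5):
    u=np.nonzero((m&k)[v])[0]
    if len(u):print(v,u.min(),u.max(),h[v,317].tolist())
t=m&k&(h[...,2]>160);v,u=np.nonzero(t)
q=cv2.minAreaRect(np.stack([u,v],1).astype(np.float32));print(q)
P=np.array([plane(c,*p,130) for p in cv2.boxPoints(q)]);print(P.round(1),P.mean(0).round(1))
```

```text
200 322 325 [6, 182, 146]
205 309 326 [6, 187, 161]
210 309 326 [4, 191, 198]
215 310 326 [4, 191, 199]
220 310 326 [5, 193, 197]
225 310 326 [5, 189, 197]
230 310 326 [5, 188, 197]
235 311 326 [5, 189, 197]
((317.5, 218.5), (37.0, 17.0), 90.0)
[[502.7 263.5 130. ]
 [494.7 274.7 130. ]
 [521.2 294.2 130. ]
 [529.6 282.6 130. ]] [512.1 278.7 130. ]
```

Run:
```python
from rig import vision
from h import *
from scipy.optimize import minimize
I=cv2.imread("pics/wrist5.png");h=cv2.cvtColor(I,cv2.COLOR_BGR2HSV)
c=vision.get_calibration("wrist")
m=((h[...,0]<9)|(h[...,0]>174))&(h[...,1]>165)&(h[...,2]>60);k=np.zeros(m.shape,bool);k[150:250,300:335]=1;m&=k
for v in range(160,242,6):
    u=np.nonzero(m[v])[0]; 
    if len(u):print(v,u.min(),u.max(),h[v,315].tolist())
def box(x):
    cs=np.array([[a,b,d] for d in(90,130) for a in(-30,30) for b in(-8,8)],float);p=R.from_euler("z",x[2]).apply(cs);p[:,:2]+=x[:2];return np.array([proj(c,q) for q in p],np.float32)
def cost(x):
    k=np.zeros((400,640),np.uint8);cv2.fillPoly(k,[np.round(cv2.convexHull(box(x))*256).astype(np.int32)],255,cv2.LINE_AA,8);return np.abs(k/255.-m).sum()/m.sum()
x0=np.array([501,273,.63]);r=minimize(cost,x0,method="Nelder-Mead",options=dict(initial_simplex=[x0,x0+[6,0,0],x0+[0,6,0],x0+[0,0,.1]]));print(r.x.round(3),r.fun)
print(box(r.x).round())
```

```text
172 307 325 [6, 181, 141]
178 307 325 [7, 185, 145]
184 308 325 [6, 179, 148]
190 308 325 [6, 182, 146]
196 308 325 [6, 180, 147]
202 309 326 [6, 180, 146]
208 309 327 [4, 191, 196]
214 309 326 [4, 188, 198]
220 310 326 [4, 191, 196]
226 310 327 [4, 190, 195]
232 310 327 [5, 189, 196]
[503.47  272.563   0.66 ] 0.3725875292833991
[[307. 161.]
 [325. 161.]
 [310. 222.]
 [326. 222.]
 [306. 171.]
 [326. 171.]
 [309. 240.]
 [328. 240.]]
```

>>> carry_out([
  [0,0,-0.02,0,0.001,0.035,-1],
  [0,0,0,0,0,0.04,-1],
  [0,0,0,0,0,0.03,-1],
  [0,0,0,0,0,0.016,-1],
  [0,0,0,0,0,0,-1],
])

```text
time: 12.32
position: [502.6, 269.8, 169.3]
tool_rot: [-0.001, -0.321, 0.947, -0.0]
contact_force: [0.6, -0.1, -0.0]
grip_width: 85.4
grasp_force: 0.0
```

>>> carry_out([
  [0,0,0,0,0,0,1],
  [0,0,0,0,0,0,1],
  [0,0,0,0,0,0,1],
  [0,0,0,0,0,0,1],
  [0,0,0,0,0,0,1],
], squeeze=40)

```text
time: 12.95
position: [501.9, 272.3, 170.5]
tool_rot: [0.0, -0.322, 0.947, 0.001]
contact_force: [-3.7, 2.5, 4.8]
grip_width: 15.3
grasp_force: 42.3
```

Run:
```python
from rig import status
import numpy as np
o=status.get_obs();print(np.round(o["position"],1),np.round(o["contact_force"],1),np.round(o["ft_torque"],2),np.round(o["joint_pos"],2),o["grip_width"])
```

```text
[501.9 272.3 170.5] [-3.7  2.5  4.8] [0.37 0.53 0.05] [ 0.23  0.41 -0.92  1.78  0.35  1.13  1.42] 15.323480013233747
```

>>> carry_out([
  [0,0,0.1,0,0,0,1],
  [0,0,0.1,0,0,0,1],
  [0,0,0.1,0,0,0,1],
  [0,0,0.1,0,0,0,1],
  [0,0,0.1,0,0,0,1],
])

```text
time: 13.58
position: [501.6, 272.9, 170.5]
tool_rot: [-0.0, 0.049, 0.999, 0.001]
contact_force: [-3.2, 3.4, 3.4]
grip_width: 15.2
grasp_force: 42.1
```

>>> carry_out([
  [0,0,0.1,0,0,0,1],
  [0,0,0.1,0,0,0,1],
  [0,0,0.05,0,0,0,1],
  [0,0,0,0,0,0,1],
])

```text
time: 14.08
position: [501.7, 273.2, 170.5]
tool_rot: [-0.0, 0.231, 0.973, 0.001]
contact_force: [-2.6, 4.9, 3.4]
grip_width: 15.4
grasp_force: 42.0
```

Run:
```python
from rig import status
from h import *
o=status.get_obs();m=Rq(o["tool_rot"]).as_matrix();print(np.round(o["position"],1),np.round(o["contact_force"],1),np.round(o["ft_torque"],2),np.arctan2(m[1,0],m[0,0])%6.283-np.pi)
```

```text
[501.7 273.2 170.5] [-2.6  4.9  3.4] [0.74 0.5  0.19] -0.46717184442866744
```

>>> carry_out([
  [0,0,0.02,0,0,0,1],
  [0,0,0.02,0,0,0,1],
  [0,0,0.02,0,0,0,1],
  [0,0,0,0,0,0,1],
])

```text
time: 14.58
position: [501.7, 273.3, 170.5]
tool_rot: [-0.0, 0.274, 0.962, 0.001]
contact_force: [-2.3, 4.5, 2.8]
grip_width: 15.1
grasp_force: 43.1
```

```bash
cat > s.py <<'E'
from rig import status
from h import *
o=status.get_obs();m=Rq(o["tool_rot"]).as_matrix();print(np.round(o["position"],1),np.round(o["contact_force"],1),np.round(o["ft_torque"],2),np.arctan2(m[1,0],m[0,0])%6.283-np.pi)
E
python3 s.py
```

```text
[501.7 273.3 170.5] [-2.3  4.5  2.8] [0.73 0.48 0.74] -0.5548887300211209
```

The torque jumped from 0.19 to 0.74 N m, so the knob is at the stop. One small nudge, then release.

>>> carry_out([
  [0,0,0.012,0,0,0,1],
  [0,0,0,0,0,0,1],
])

```text
time: 14.82
position: [501.7, 273.3, 170.5]
tool_rot: [0.0, 0.282, 0.959, 0.001]
contact_force: [-2.0, 4.7, 3.4]
grip_width: 14.9
grasp_force: 47.3
```

```bash
python3 s.py
```

```text
[501.7 273.3 170.5] [-2.   4.7  3.4] [0.77 0.53 1.05] -0.5720960819329903
```

>>> carry_out([
  [0,0,0,0,0,0,-1],
  [0,0,0,0,0,0,-1],
  [0,0,0,0,0,0,-1],
  [0,0,0,0,0,0,-1],
  [0,0,0,0,0,0,-1],
])

```text
time: 15.45
position: [502.9, 270.3, 169.9]
tool_rot: [0.0, 0.285, 0.958, -0.0]
contact_force: [-0.4, 0.9, 1.1]
grip_width: 85.6
grasp_force: 0.0
```

>>> carry_out([
  [0,0,0,0,0,0,-1],
  [0,0,0,0,0,0,-1],
  [0,0,0,0,0,0,-1],
  [0,0,0,0,0,0,-1],
])

```text
time: 15.95
position: [502.4, 271.1, 169.9]
tool_rot: [0.0, 0.285, 0.959, -0.0]
contact_force: [1.1, -0.5, -0.0]
grip_width: 85.5
grasp_force: 0.0
```

>>> carry_out([
  [0,0,0,0,0,-0.03,-1],
  [0,0,0,0,0,-0.05,-1],
  [0,0,0,0,0,-0.05,-1],
  [0,0,0,0,0,-0.03,-1],
  [0,0,0,0,0,0,-1],
])

```text
time: 16.58
position: [503.2, 272.0, 332.8]
tool_rot: [0.002, 0.285, 0.959, 0.002]
contact_force: [0.2, -0.2, -0.4]
grip_width: 85.2
grasp_force: 0.0
```

```bash
python3 s.py
python3 - <<'E'
from rig import vision
from h import *
w=vision.snapshot("wrist")[50:400,110:530];b=vision.snapshot("side")[130:330,160:440]
cv2.imwrite("pics/s6.png",np.hstack([cv2.resize(w,(300,250)),cv2.resize(b,(500,357),interpolation=2)[:250]]) if 0 else np.vstack([cv2.resize(b,(560,400),interpolation=2),cv2.copyMakeBorder(cv2.resize(w,(240,200)),0,0,0,320,0)]))
E
```

```text
[503.2 272.  332.8] [ 0.2 -0.2 -0.4] [ 0.   -0.01 -0.01] -0.5775114466093072
```

View pics/s6.png

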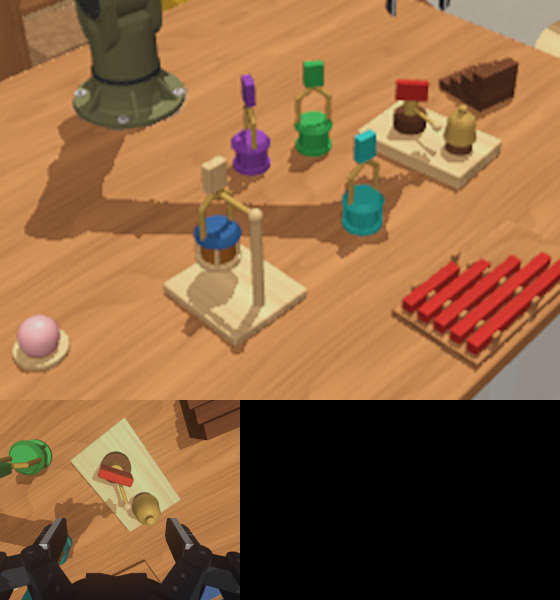

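The lantern hangs upright on the hook at (217,220). The knob bar is back at rest at (412,90), with the striker against the bell. The red rods, stair block, ball and look-alikes have not moved, and the robot is clear.

```bash
python3 -c "
from rig import manip
print(manip.hand_in())"
```

```text
the job is handed in; nothing more can be done
None
```

I hung the lantern on the hook and let go, then turned the chime knob clockwise to its stop and released it. It sprang back by itself, the final picture shows the lantern hanging upright and the bystanders in place, and the job was handed in after about 17 s; no verdict came back.

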